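# Find the rocking jar lid and press it home

## Task

One of the four specimen-jar lids in the wooden rack is not snapped on. Press gently on the edges of the lids, one after another, until you find the one that rocks, then press that lid down in its middle until it is fully home and level. Nothing is to be picked up; leave the stain bottle, the glass dish and the blue slide box where they are.

Things in the scene. Friction and masses are not known exactly. Their poses are not given: they have to be found in the camera images.
- lid_a: white round snap lid, green disc on top, one of four identical lids on glass jars; 68 mm diameter, 16 mm tall; origin at the centre of its flat top, z up, 80 to 86 mm above the table. The jars stand at different depths: neither height, looks, place nor name tells which lid is loose
- lid_b: another lid, same look, size and axes as lid_a. Any SOUND lid, pressed anywhere, stays level, gives evenly about 0.12 mm per newton on its seal (3 mm at most) and springs back
- lid_c: another lid, same look, size and axes as lid_a. The LOOSE lid (any of the four) also lies level at first, but 2 to 4 N within about 10 mm of its edge tips it 0.15 to 0.2 rad (that edge sinks about 6 mm); it tips back level when let go
- lid_d: another lid, same look, size and axes as lid_a. The LOOSE lid (any of the four), pressed within 8 mm of its middle, resists up to about 9 to 12 N, then slides 6 mm straight down onto a firm stop, where it stays and no longer rocks
- rack: light wooden block, 222 x 222 x 45 mm, fixed, that holds the four jars (fixed, 61 mm diameter) two by two; origin at the centre of its underside on the table, x and y along its sides. The lids' centres lie 52 mm either side of its centre along x and y
- stain: loose amber bottle with black cap, 38 mm diameter, 85 mm tall, beside the rack; origin at the centre of its underside; leave alone
- dish: loose round open clear glass dish with a leaf in it, 86 mm diameter, 15 mm tall, beside the rack; origin at the centre of its underside; leave alone
- slides: loose blue slide box with a white label on top, 85 x 45 x 32 mm, beyond the rack; origin at the centre of its underside; leave alone

How it is judged:
By the outcome, as a careful person would: the job done as asked, in the order asked, and still so for the second after the job is handed in, with the robot touching nothing.
It also fails if it takes over 51 s, if anything falls off the work surface, if the arm or the gripper's body presses on something with over 40 N, if the wrist force passes 120 N, or if a joint passes its speed limit or range.

## Robot

A 6-joint arm with a two-finger parallel gripper is mounted at the origin on the work surface. World frame = base frame: x ahead of the robot, y to its left, z up, the work surface at z = 0. Lengths are in m, angles in rad, forces in N, time in s.
With the tool pointing down it reaches from about 0.25 to 0.775 m from the base axis. Payload 4 kg.
Tool frame: the origin (TCP) lies at the centre of the arm's flange, where the gripper is bolted on; the fingertips stand 199 mm ahead of it and the grasp point (between the pads) lies 180 mm ahead of it (robot.tcp_to_tips is the z of the fingertips in the tool frame, in m); z points along the fingers, y is the line along which they close (so a half turn about z gives the same grasp; the last joint's range is limited). The gripper opens to 94 mm and grips with 3 to 60 N. Pads are 16 mm wide; open, the fingers measure 119 mm over their backs; the gripper's body (75 mm by 177 mm) begins 78 mm behind the grasp point.
Start: joints at [-1.431, 0.087, 1.371, -0, 1.684, -0.103], TCP at [0.132, -0.534, 0.405] pointing down, gripper open.
Joint ranges: [-3.1, 3.1], [-0.76, 2.03], [0.27, 2.55], [-1.08, 4.22], [0.17, 2.65], [-2.57, 2.57]. Speed limits (rad/s): [2.79, 2.79, 3.14, 3.14, 3.14, 3.14].

## Interface

Orientations are given as [roll, pitch, yaw] about the fixed x, y, z axes, in that order (R = Rz(yaw) Ry(pitch) Rx(roll)).
In Python, from bench import robot gives the robot as it stands.
- The arm moves only by the tool play_rows, never from a script. Its arguments are lists of equal length, an entry for each row: "translation": the shift along the tool's x, y, z scaled (see below), a list of three; "twist": the turn, a rotation vector about the tool's x, y, z scaled (see below), a list of three; "gripper": the opening, from -1 (shut) to 1 (fully open). A call has 1 to 8 rows; each row shifts and turns the commanded pose from where the row before left it, along the tool's axes as they then stand; what a row does not reach is not made up. The controller multiplies each number of a shift by 0.04 m and each number of a turn by 0.1 rad. A row lasts 1/10 s, in which the tool goes at most 50 mm and 8.59 degrees, less where a joint would pass 70% of its speed; a pose out of reach is approached as far as the arm can. A call with a number of a shift or a turn outside -1 to 1 is refused whole. A call with a gripper value outside its range is refused whole. The fingers move at their own pace and stop on an object; the grip force is fixed at half the most. Time passes only in rows, so rows that do not move let the fingers close. It gives the time, the measured TCP pose, the force, the opening and the grip force at its end, in the units of the state.
- robot.get_obs(): the state, without advancing time (a new reading comes with each control period).
- robot.snapshot(name): name is "scene" or "side" or "wrist"; returns the picture (480x640x3 uint8, red, green, blue); there is no depth.
- robot.camera_model(name): a dict with "camera_matrix" (3x3 intrinsics, pixels), "rvec" (rotation vector, rad) and "tvec" (3), from world to camera coordinates, as OpenCV has them. Camera axes: x right, y down, z forward; pixel columns grow to the right and rows downward; lengths in m; the calibration is good to about 2 mm. A picture is of the moment at which its call begins: read the wrist's pose just before it. camera_model takes no time and is no camera call; for the wrist camera it gives the pose at the moment of the call.
- robot.close_job(): hands the job in; it is judged then, once.
Trained networks look in the newest picture that a camera, given by its name, has taken for a name from the list of things; names that differ only in an ending like _2 or _b are one class to them, and where a whole thing is asked for, a point or a joint stands for the part that bears it (a point fixed in the world has none). Each returns a list of dicts, best first, with "score" (0 to 1); they miss things now and then, are a little off and sometimes report something else, mostly with a low value. They report only what shows in the picture. A call takes as long as a camera call.
- robot.recognise(name, camera): "centre" ([x, y, z] in m, in world coordinates, good to about 4 mm: the middle of the surface that is visible of it).
- robot.spot_point(name, camera): "centre" ([x, y, z] in m, in world coordinates, good to about 4 mm: a listed point, or the origin of a listed thing).
The state is a dict: "time": time; "joint_positions": joint angles; "qvel": joint speeds; "joint_torque": joint torques, N m; "tool_pos": TCP position; "ee_rot": TCP orientation; "wrist_force": force on the tool from outside, world axes, zero at the start; "wrist_torque": the same for the moment, N m; "width": finger opening in m; "finger_force": force on a finger pad.
Only numpy, scipy, OpenCV 4.12 (cv2) and the standard library are available. Lean on these libraries where they do the work, as an engineer would, in place of code of your own. Each camera call takes 0.05 s, during which the arm holds its last target. There are 200 camera calls.

## Working session

There is one attempt and no reset: what is moved stays moved. The work goes in short steps, Python scripts to look and compute and a tool call to move; the robot and the scene stay as the last step left them, time stands still between calls to the robot, and variables do not carry over. Pictures are saved under pics/ and viewed, at most 10 in all, crops included, and the job is handed in when it is done.

Besides the shell and the picture viewer there is one more tool, called after "Request:" as name(argument=value, ...), one argument or row to a line, values as JSON. play_rows: Moves the arm, as the interface text tells. Its arguments: {"type":"object","properties":{"translation":{"type":"array","items":{"type":"array","items":{"type":"number","minimum":-1,"maximum":1}}},"twist":{"type":"array","items":{"type":"array","items":{"type":"number","minimum":-1,"maximum":1}}},"gripper":{"type":"array","items":{"type":"number"}}},"required":["translation","twist","gripper"]}

```bash
mkdir -p pics; python3 - <<'E'
from bench import robot
import cv2,numpy as np
for c in ["scene","side"]:
    im=robot.snapshot(c); cv2.imwrite(f"pics/{c}0.png",im[:,:,::-1])
    for n in ["lid_a","rack","stain","dish","slides"]:
        print(c,n,[(np.round(d["centre"],4).tolist(),round(d["score"],2)) for d in robot.spot_point(n,c)][:6])
o=robot.get_obs(); print(o); print(robot.tcp_to_tips)
E
```

```text
scene lid_a [([0.5678, 0.1234, 0.0838], 0.83), ([0.4747, 0.0077, 0.0818], 0.76), ([0.5757, 0.0214, 0.0787], 0.66), ([0.4627, 0.1145, 0.0826], 0.56)]
scene rack []
scene stain [([0.4645, 0.2329, -0.0033], 0.97), ([0.5658, 0.1222, 0.082], 0.43)]
scene dish [([0.5532, -0.1258, -0.0018], 0.65)]
scene slides [([0.7002, 0.0997, -0.0002], 0.72), ([0.5218, 0.0673, -0.0034], 0.69)]
side lid_a [([0.5752, 0.0186, 0.0751], 0.78), ([0.5697, 0.1234, 0.0909], 0.62), ([0.4783, 0.009, 0.0816], 0.56)]
side rack [([0.5235, 0.0659, -0.0034], 0.6)]
side stain [([0.4607, 0.2374, -0.0031], 0.88)]
side dish [([0.5552, -0.13, -0.0004], 0.58)]
side slides [([0.7049, 0.1023, -0.0003], 0.98)]
{'time': 0.6, 'joint_positions': array([-1.43111207e+00,  8.71675951e-02,  1.37068476e+00, -1.85336146e-05,
        1.68359138e+00, -1.03120717e-01]), 'qvel': array([-0.00129695, -0.0006163 ,  0.00038715,  0.00079648, -0.00085816,
       -0.0005913 ]), 'joint_torque': array([-5.86485803e-04, -3.39779234e+01, -3.02415276e+01,  7.17403740e-02,
        2.36371031e-02,  1.39458557e-06]), 'tool_pos': array([ 0.13221561, -0.53386756,  0.40473135]), 'ee_rot': array([3.14144642e+00, 3.36472930e-05, 2.42802880e-01]), 'wrist_force': array([ 0.51157775, -0.62891915,  0.14807302]), 'wrist_torque': array([ 0.00585947, -0.01290387, -0.00430236]), 'finger_force': 0.0, 'width': 0.09372112801540532}
0.1992
```

View pics/scene0.png

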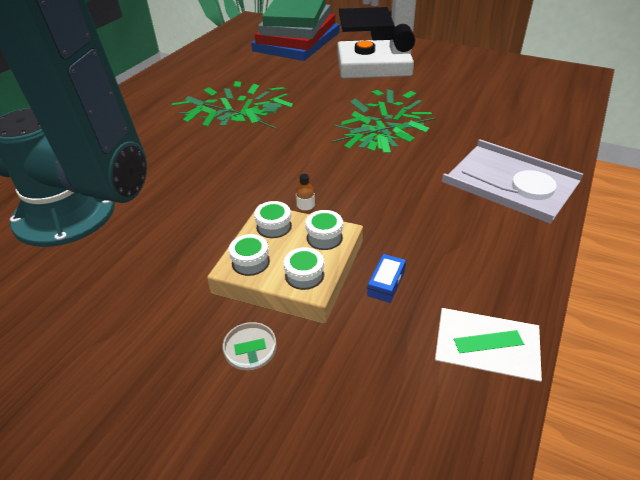

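View pics/side0.png

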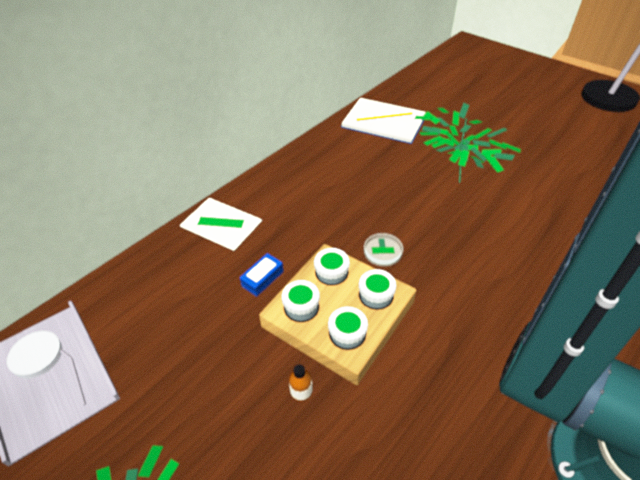

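The scene view shows the four lids at about (273,213), (324,224), (249,248) and (304,263), with the bottle at (305,192), dish at (249,345) and slide box at (387,277). The side view shows the same layout. Next I'll refine the lid centres from the green discs seen in both views.

```bash
cat > h.py <<'E'
import cv2,numpy as np
from bench import robot
from scipy.spatial.transform import Rotation as R
def plan(tx,ty,tz,yaw):   # tip target -> tool-frame shift in units (0.04 m) and yaw twist (0.1 rad)
    o=robot.get_obs(); M=R.from_euler("xyz",o["ee_rot"]).as_matrix()
    d=np.array([tx,ty,tz+robot.tcp_to_tips])-o["tool_pos"]
    print("shift units",np.round(M.T@d/0.04,3),"twist z units",round(-(yaw-o["ee_rot"][2])/0.1,2))
E
python3 - <<'E'
from h import *
from scipy.optimize import least_squares
obs={}
guess=np.array([[.464,.1145],[.5685,.1234],[.476,.0085],[.5755,.020]])
cm={c:robot.camera_model(c) for c in["scene","side"]}
def proj(c,P): m=cm[c];return cv2.projectPoints(np.float64(P).reshape(-1,3),m["rvec"],m["tvec"],m["camera_matrix"],None)[0][:,0]
for c in cm:
    im=cv2.imread(f"pics/{c}0.png").astype(int)
    g=((im[:,:,1]-im[:,:,2]>60)&(im[:,:,1]-im[:,:,0]>60)).astype(np.uint8)
    n,_,st,ce=cv2.connectedComponentsWithStats(g)
    p=proj(c,np.c_[guess,np.full(4,.083)])
    obs[c]=np.array([ce[1:][st[1:,4]>80][np.argmin(np.linalg.norm(ce[1:][st[1:,4]>80]-q,axis=1))] for q in p]); print(c,p.round(1).tolist(),obs[c].round(1).tolist())
s=np.array([[-1,1],[1,1],[-1,-1],[1,-1]])*.052
def pts(v):
    a=v[2];Q=s@np.array([[np.cos(a),np.sin(a)],[-np.sin(a),np.cos(a)]])+v[:2]
    return np.c_[Q,v[3:]]
f=lambda v:np.r_[tuple((proj(c,pts(v))-obs[c]).ravel() for c in cm)]
r=least_squares(f,[.521,.066,.1,.083,.083,.083,.083])
print(r.x.round(4),np.abs(r.fun).max());P=pts(r.x);print(P.round(4))
a=r.x[2]
for i in range(4):
    e=P[i,:2]+np.sign(s[i,0])*.031*np.array([np.cos(a),np.sin(a)]); print(i,"edge",e.round(4))
e=P[2,:2]-.031*np.array([np.cos(a),np.sin(a)])
plan(*e,.11,a)
E
```

```text
scene [[272.2, 210.5], [323.8, 222.7], [247.3, 246.8], [300.6, 259.4]] [[271.8, 211.5], [323.8, 220.7], [247.7, 246.4], [303.1, 260.2]]
side [[346.6, 322.5], [299.9, 294.5], [377.2, 282.9], [333.1, 260.4]] [[347.6, 322.1], [300.1, 294.2], [377.1, 283.0], [331.4, 260.5]]
[0.5216 0.0669 0.1177 0.0821 0.0863 0.0833 0.0813] 0.3634870288756815
[[0.4639 0.1125 0.0821]
 [0.5671 0.1247 0.0863]
 [0.4761 0.0092 0.0833]
 [0.5794 0.0214 0.0813]]
0 edge [0.4331 0.1088]
1 edge [0.5979 0.1283]
2 edge [0.4453 0.0055]
3 edge [0.6101 0.025 ]
shift units [ 10.839 -11.208   2.386] twist z units 1.25
```

Request:
play_rows(
  translation=[
    [0.8, -0.8, 0.1],
    [0.8, -0.8, 0.1],
    [0.8, -0.8, 0.1],
    [0.8, -0.8, 0.1],
    [0.8, -0.8, 0.1],
    [0.8, -0.8, 0.1],
    [0.8, -0.8, 0.1],
    [0.8, -0.8, 0.1],
  ],
  twist=[
    [0, 0, 0],
    [0, 0, 0],
    [0, 0, 0],
    [0, 0, 0],
    [0, 0, 0],
    [0, 0, 0],
    [0, 0, 0],
    [0, 0, 0],
  ],
  gripper=[-1, -1, -1, -1, -1, -1, -1, -1],
)

```text
time: 1.4
tool_pos: [0.3196, -0.2221, 0.3729]
ee_rot: [3.14, -0.001, 0.242]
wrist_force: [2.1, -0.3, -0.5]
width: 0.0333
finger_force: 0.0
```

Request:
play_rows(
  translation=[
    [0.8, -0.8, 0.1],
    [0.8, -0.8, 0.1],
    [0.8, -0.8, 0.1],
    [0.8, -0.8, 0.1],
    [0.8, -0.8, 0.1],
    [0.4, -0.8, 0.1],
    [0, 0, 0],
    [0, 0, 0],
  ],
  twist=[
    [0, 0, 0],
    [0, 0, 0],
    [0, 0, 0],
    [0, 0, 0],
    [0, 0, 0],
    [0, 0, 0],
    [0, 0, 1],
    [0, 0, 0.25],
  ],
  gripper=[-1, -1, -1, -1, -1, -1, -1, -1],
)

```text
time: 2.2
tool_pos: [0.444, 0.006, 0.3485]
ee_rot: [3.141, 0.0, 0.119]
wrist_force: [-0.1, 0.5, -0.5]
width: 0.0007
finger_force: 0.0
```

```bash
python3 - <<'E'
from h import *
o=robot.get_obs();print(o["time"],o["tool_pos"],o["ee_rot"],o["wrist_force"],o["width"])
plan(.4453,.0055,.0915,.1177)
E
```

```text
2.2 [0.44397188 0.00595873 0.34849032] [3.14140530e+00 4.68716669e-04 1.19241552e-01] [-0.13426683  0.48349882 -0.4945183 ] 0.0007121195267932264
shift units [0.032 0.015 1.445] twist z units 0.02
```

Request:
play_rows(
  translation=[
    [0.03, 0.015, 0.7],
    [0, 0, 0.5],
    [0, 0, 0.25],
    [0, 0, 0],
    [0, 0, 0],
  ],
  twist=[
    [0, 0, 0],
    [0, 0, 0],
    [0, 0, 0],
    [0, 0, 0],
    [0, 0, 0],
  ],
  gripper=[-1, -1, -1, -1, -1],
)

```text
time: 2.7
tool_pos: [0.4453, 0.0039, 0.2915]
ee_rot: [3.141, -0.001, 0.117]
wrist_force: [-0.1, 0.6, 0.3]
width: 0.0005
finger_force: 0.0
```

Request:
play_rows(
  translation=[
    [0, 0, 0.05],
    [0, 0, 0.05],
    [0, 0, 0.025],
    [0, 0, 0],
    [0, 0, 0],
  ],
  twist=[
    [0, 0, 0],
    [0, 0, 0],
    [0, 0, 0],
    [0, 0, 0],
    [0, 0, 0],
  ],
  gripper=[-1, -1, -1, -1, -1],
)

```text
time: 3.2
tool_pos: [0.4451, 0.0044, 0.2858]
ee_rot: [3.141, -0.0, 0.118]
wrist_force: [0.3, -0.2, 1.1]
width: 0.0003
finger_force: 0.0
```

Request:
play_rows(
  translation=[
    [0, 0, 0.05],
    [0, 0, 0],
    [0, 0, 0],
  ],
  twist=[
    [0, 0, 0],
    [0, 0, 0],
    [0, 0, 0],
  ],
  gripper=[-1, -1, -1],
)

```text
time: 3.5
tool_pos: [0.4451, 0.0044, 0.2835]
ee_rot: [3.142, 0.0, 0.118]
wrist_force: [-0.6, -0.2, -0.0]
width: 0.0006
finger_force: 0.0
```

Request:
play_rows(
  translation=[
    [0, 0, 0.025],
    [0, 0, 0],
    [0, 0, 0],
  ],
  twist=[
    [0, 0, 0],
    [0, 0, 0],
    [0, 0, 0],
  ],
  gripper=[-1, -1, -1],
)

```text
time: 3.8
tool_pos: [0.4451, 0.0044, 0.2826]
ee_rot: [3.142, 0.0, 0.118]
wrist_force: [0.4, -0.0, 0.2]
width: 0.0004
finger_force: 0.0
```

Request:
play_rows(
  translation=[
    [0, 0, 0.025],
    [0, 0, 0],
    [0, 0, 0],
  ],
  twist=[
    [0, 0, 0],
    [0, 0, 0],
    [0, 0, 0],
  ],
  gripper=[-1, -1, -1],
)

```text
time: 4.1
tool_pos: [0.4452, 0.0044, 0.2819]
ee_rot: [3.141, -0.0, 0.118]
wrist_force: [0.7, -0.2, 2.0]
width: 0.0008
finger_force: 0.7
```

Request:
play_rows(
  translation=[
    [0, 0, 0.025],
    [0, 0, 0],
    [0, 0, 0],
  ],
  twist=[
    [0, 0, 0],
    [0, 0, 0],
    [0, 0, 0],
  ],
  gripper=[-1, -1, -1],
)

```text
time: 4.4
tool_pos: [0.4452, 0.0044, 0.2814]
ee_rot: [3.141, -0.001, 0.118]
wrist_force: [-2.1, -0.5, 4.3]
width: 0.0005
finger_force: 2.5
```

Request:
play_rows(
  translation=[
    [0, 0, 0.04],
    [0, 0, 0],
    [0, 0, 0],
  ],
  twist=[
    [0, 0, 0],
    [0, 0, 0],
    [0, 0, 0],
  ],
  gripper=[-1, -1, -1],
)

```text
time: 4.7
tool_pos: [0.4452, 0.0044, 0.2807]
ee_rot: [3.141, -0.001, 0.118]
wrist_force: [-4.2, -0.5, 9.4]
width: 0.0005
finger_force: 4.8
```

Request:
play_rows(
  translation=[
    [0, 0, -0.4],
    [0, -0.9, 0],
    [0, -0.9, 0],
    [0, -0.83, 0],
    [0, 0, 0.2],
    [0, 0, 0.1],
    [0, 0, 0],
    [0, 0, 0],
  ],
  twist=[
    [0, 0, 0],
    [0, 0, 0],
    [0, 0, 0],
    [0, 0, 0],
    [0, 0, 0],
    [0, 0, 0],
    [0, 0, 0],
    [0, 0, 0],
  ],
  gripper=[-1, -1, -1, -1, -1, -1, -1, -1],
)

```text
time: 5.5
tool_pos: [0.4329, 0.108, 0.2826]
ee_rot: [3.141, 0.001, 0.116]
wrist_force: [0.0, 0.6, 0.6]
width: 0.0004
finger_force: 0.0
```

Tip at about 0.0834, and I expect contact near 0.0817.

Request:
play_rows(
  translation=[
    [0, 0, 0.04],
    [0, 0, 0],
    [0, 0, 0],
  ],
  twist=[
    [0, 0, 0],
    [0, 0, 0],
    [0, 0, 0],
  ],
  gripper=[-1, -1, -1],
)

```text
time: 5.8
tool_pos: [0.4329, 0.1085, 0.2816]
ee_rot: [3.141, -0.0, 0.117]
wrist_force: [-0.1, 0.1, 0.8]
width: 0.0004
finger_force: 0.0
```

Request:
play_rows(
  translation=[
    [0, 0, 0.025],
    [0, 0, 0],
    [0, 0, 0],
  ],
  twist=[
    [0, 0, 0],
    [0, 0, 0],
    [0, 0, 0],
  ],
  gripper=[-1, -1, -1],
)

```text
time: 6.1
tool_pos: [0.4328, 0.1088, 0.2805]
ee_rot: [3.141, -0.0, 0.118]
wrist_force: [0.3, 1.0, 0.2]
width: 0.0007
finger_force: 0.1
```

Request:
play_rows(
  translation=[
    [0, 0, 0.025],
    [0, 0, 0],
    [0, 0, 0],
  ],
  twist=[
    [0, 0, 0],
    [0, 0, 0],
    [0, 0, 0],
  ],
  gripper=[-1, -1, -1],
)

```text
time: 6.4
tool_pos: [0.4328, 0.1089, 0.2795]
ee_rot: [3.141, -0.0, 0.118]
wrist_force: [-0.5, -0.7, 1.0]
width: 0.0003
finger_force: 0.2
```

Request:
play_rows(
  translation=[
    [0, 0, 0.025],
    [0, 0, 0],
    [0, 0, 0],
  ],
  twist=[
    [0, 0, 0],
    [0, 0, 0],
    [0, 0, 0],
  ],
  gripper=[-1, -1, -1],
)

```text
time: 6.7
tool_pos: [0.4328, 0.1089, 0.2785]
ee_rot: [3.141, -0.0, 0.118]
wrist_force: [-0.0, -0.8, 0.0]
width: 0.0007
finger_force: 0.4
```

Request:
play_rows(
  translation=[
    [0, 0, 0.025],
    [0, 0, 0],
    [0, 0, 0],
  ],
  twist=[
    [0, 0, 0],
    [0, 0, 0],
    [0, 0, 0],
  ],
  gripper=[-1, -1, -1],
)

```text
time: 7.0
tool_pos: [0.4328, 0.1089, 0.2776]
ee_rot: [3.142, -0.0, 0.118]
wrist_force: [0.4, -0.3, 2.3]
width: 0.0007
finger_force: 0.5
```

Request:
play_rows(
  translation=[
    [0, 0, 0.025],
    [0, 0, 0],
    [0, 0, 0],
  ],
  twist=[
    [0, 0, 0],
    [0, 0, 0],
    [0, 0, 0],
  ],
  gripper=[-1, -1, -1],
)

```text
time: 7.3
tool_pos: [0.4328, 0.1089, 0.2766]
ee_rot: [3.142, -0.0, 0.118]
wrist_force: [0.8, 0.2, 1.7]
width: 0.0006
finger_force: 0.7
```

Request:
play_rows(
  translation=[
    [0, 0, 0.025],
    [0, 0, 0],
    [0, 0, 0],
  ],
  twist=[
    [0, 0, 0],
    [0, 0, 0],
    [0, 0, 0],
  ],
  gripper=[-1, -1, -1],
)

```text
time: 7.6
tool_pos: [0.4329, 0.1089, 0.2758]
ee_rot: [3.141, -0.001, 0.118]
wrist_force: [0.8, 0.1, 3.1]
width: 0.0005
finger_force: 1.3
```

```bash
python3 - <<'E'
from h import *
im=robot.snapshot("side")[:,:,::-1]; a=cv2.resize(im[230:380,250:430],None,fx=3,fy=3,interpolation=cv2.INTER_CUBIC)
cv2.imwrite("pics/s1.png",a); o=robot.get_obs();print(o["tool_pos"],o["wrist_force"],o["finger_force"])
E
```

```text
[0.43288416 0.10887261 0.2757445 ] [1.41289215 0.95551113 2.53490367] 1.378559617587598
```

View pics/s1.png

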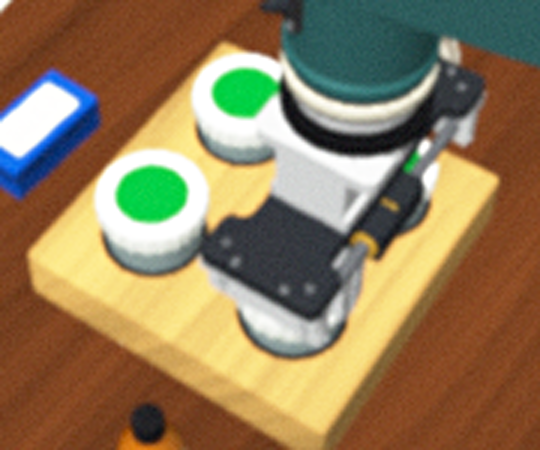

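The crop shows the gripper over the near-left lid at about (290,330), hiding most of it. That edge sank about 5 mm at only 1–3 N, while lid 2 took 9.4 N for about 1.3 mm, so this is the lid that rocks. I'll lift off, move to its middle and press.

Request:
play_rows(
  translation=[
    [0, 0, -0.2],
    [0, 0, -0.2],
    [0.4, 0, 0],
    [0.38, 0, 0],
    [0, 0, 0],
    [0, 0, 0.2],
    [0, 0, 0],
    [0, 0, 0],
  ],
  twist=[
    [0, 0, 0],
    [0, 0, 0],
    [0, 0, 0],
    [0, 0, 0],
    [0, 0, 0],
    [0, 0, 0],
    [0, 0, 0],
    [0, 0, 0],
  ],
  gripper=[-1, -1, -1, -1, -1, -1, -1, -1],
)

```text
time: 8.45
tool_pos: [0.463, 0.1125, 0.2828]
ee_rot: [3.141, 0.002, 0.118]
wrist_force: [0.3, -0.8, -0.2]
width: 0.0005
finger_force: 0.0
```

Request:
play_rows(
  translation=[
    [0, 0, 0.025],
    [0, 0, 0.025],
    [0, 0, 0],
    [0, 0, 0],
  ],
  twist=[
    [0, 0, 0],
    [0, 0, 0],
    [0, 0, 0],
    [0, 0, 0],
  ],
  gripper=[-1, -1, -1, -1],
)

```text
time: 8.85
tool_pos: [0.4637, 0.1125, 0.2815]
ee_rot: [3.142, -0.0, 0.118]
wrist_force: [1.1, -0.1, 0.3]
width: 0.0002
finger_force: 0.0
```

Request:
play_rows(
  translation=[
    [0, 0, 0.025],
    [0, 0, 0.025],
    [0, 0, 0],
    [0, 0, 0],
  ],
  twist=[
    [0, 0, 0],
    [0, 0, 0],
    [0, 0, 0],
    [0, 0, 0],
  ],
  gripper=[-1, -1, -1, -1],
)

```text
time: 9.25
tool_pos: [0.4638, 0.1126, 0.2807]
ee_rot: [3.141, -0.001, 0.118]
wrist_force: [-2.3, 0.3, 6.0]
width: 0.0006
finger_force: 2.7
```

Request:
play_rows(
  translation=[
    [0, 0, 0.025],
    [0, 0, 0],
    [0, 0, 0],
  ],
  twist=[
    [0, 0, 0],
    [0, 0, 0],
    [0, 0, 0],
  ],
  gripper=[-1, -1, -1],
)

```text
time: 9.55
tool_pos: [0.4638, 0.1125, 0.2801]
ee_rot: [3.141, -0.001, 0.118]
wrist_force: [-2.2, -0.5, 7.6]
width: 0.0001
finger_force: 3.5
```

Request:
play_rows(
  translation=[
    [0, 0, 0.025],
    [0, 0, 0.025],
    [0, 0, 0],
    [0, 0, 0],
  ],
  twist=[
    [0, 0, 0],
    [0, 0, 0],
    [0, 0, 0],
    [0, 0, 0],
  ],
  gripper=[-1, -1, -1, -1],
)

```text
time: 9.95
tool_pos: [0.4638, 0.1125, 0.2782]
ee_rot: [3.141, -0.001, 0.118]
wrist_force: [-2.7, -0.4, 7.0]
width: 0.0005
finger_force: 3.8
```

Request:
play_rows(
  translation=[
    [0, 0, 0.025],
    [0, 0, 0.025],
    [0, 0, 0],
    [0, 0, 0],
  ],
  twist=[
    [0, 0, 0],
    [0, 0, 0],
    [0, 0, 0],
    [0, 0, 0],
  ],
  gripper=[-1, -1, -1, -1],
)

```text
time: 10.35
tool_pos: [0.4638, 0.1126, 0.2762]
ee_rot: [3.141, -0.001, 0.118]
wrist_force: [-2.1, -0.6, 7.9]
width: 0.0004
finger_force: 3.8
```

Sliding down at a steady 7–8 N. I'll continue to the stop.

Request:
play_rows(
  translation=[
    [0, 0, 0.025],
    [0, 0, 0.025],
    [0, 0, 0],
    [0, 0, 0],
  ],
  twist=[
    [0, 0, 0],
    [0, 0, 0],
    [0, 0, 0],
    [0, 0, 0],
  ],
  gripper=[-1, -1, -1, -1],
)

```text
time: 10.75
tool_pos: [0.4638, 0.1125, 0.2747]
ee_rot: [3.141, -0.001, 0.118]
wrist_force: [-3.3, -0.1, 9.2]
width: 0.0007
finger_force: 4.8
```

Request:
play_rows(
  translation=[
    [0, 0, 0.025],
    [0, 0, 0.025],
    [0, 0, 0],
    [0, 0, 0],
  ],
  twist=[
    [0, 0, 0],
    [0, 0, 0],
    [0, 0, 0],
    [0, 0, 0],
  ],
  gripper=[-1, -1, -1, -1],
)

```text
time: 11.15
tool_pos: [0.4638, 0.1126, 0.2745]
ee_rot: [3.141, -0.002, 0.118]
wrist_force: [-7.3, -1.4, 17.1]
width: 0.0006
finger_force: 8.8
```

Firm stop reached at 6.2 mm of travel and 17 N. I'll lift off and check.

Request:
play_rows(
  translation=[
    [0, 0, -0.3],
    [0, 0, -0.8],
    [0, 0, -0.9],
    [-0.6, 0.6, -0.9],
    [-0.9, 0.8, -0.5],
    [-0.9, 0.8, 0],
    [-0.7, 0.8, 0],
    [0, 0.8, 0],
  ],
  twist=[
    [0, 0, 0],
    [0, 0, 0],
    [0, 0, 0],
    [0, 0, 0],
    [0, 0, 0],
    [0, 0, 0],
    [0, 0, 0],
    [0, 0, 0],
  ],
  gripper=[-1, -1, -1, -1, -1, -1, -1, -1],
)

```text
time: 11.95
tool_pos: [0.3573, -0.0522, 0.4066]
ee_rot: [3.14, -0.002, 0.118]
wrist_force: [1.0, 0.2, 0.5]
width: 0.0007
finger_force: 0.0
```

Request:
play_rows(
  translation=[
    [0, 0.9, 0],
    [0, 0.9, 0],
    [0, 0.9, 0],
    [0, 0.9, 0],
    [0, 0.5, 0],
    [0, 0, 0],
    [0, 0, 0],
  ],
  twist=[
    [0, 0, 0],
    [0, 0, 0],
    [0, 0, 0],
    [0, 0, 0],
    [0, 0, 0],
    [0, 0, 0],
    [0, 0, 0],
  ],
  gripper=[-1, -1, -1, -1, -1, -1, -1],
)

```text
time: 12.65
tool_pos: [0.379, -0.2144, 0.4054]
ee_rot: [-3.141, 0.0, 0.117]
wrist_force: [-0.1, 0.7, -0.3]
width: 0.0007
finger_force: 0.0
```

```bash
python3 - <<'E'
from h import *
im=robot.snapshot("side")[:,:,::-1]; a=cv2.resize(im[220:400,230:430],None,fx=3,fy=3,interpolation=cv2.INTER_CUBIC)
im=robot.snapshot("scene")[:,:,::-1]; b=cv2.resize(im[170:320,200:420],None,fx=3,fy=3,interpolation=cv2.INTER_CUBIC)
cv2.imwrite("pics/s2.png",a);cv2.imwrite("pics/c2.png",b); o=robot.get_obs();print(o["time"],o["tool_pos"],o["wrist_force"])
E
```

```text
12.75 [ 0.37900968 -0.21354576  0.40572452] [0.18033128 0.45240593 0.61275103]
```

View pics/s2.png

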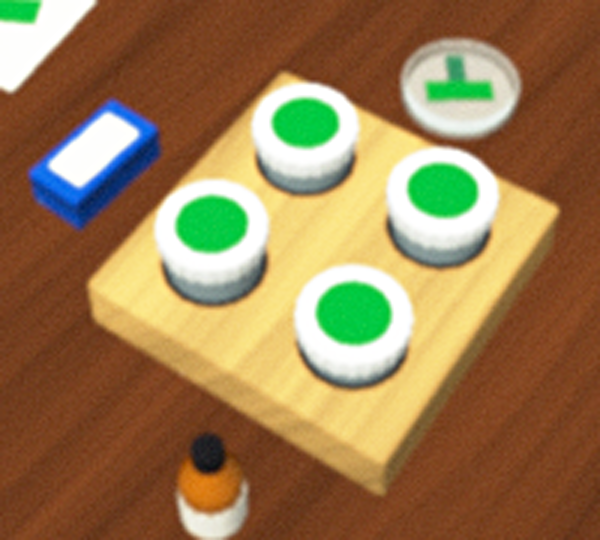

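View pics/c2.png

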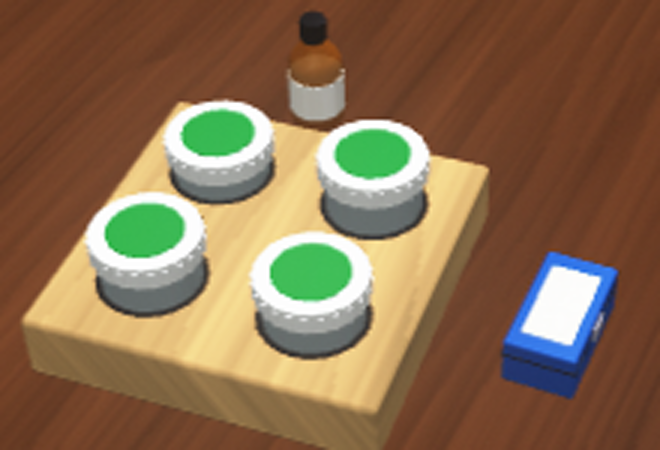

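The pressed lid, at (353,315) in the side crop and (218,140) in the scene crop, now sits lower on its jar and level. The bottle, dish and slide box haven't moved, and the arm is clear of everything.

```bash
python3 -c "
from bench import robot
print(robot.close_job())"
```

```text
the job is handed in; nothing more can be done
None
```

The loose lid was the near-left one (the second I tested); I pressed it 6 mm down in its middle onto a firm stop, it now looks level, nothing else was moved, and the job is handed in at about 13 s.

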